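# Try the thumb screw in the gauge nut and keep it

### The job

Three thumb screws stand in wooden blocks; only the straight one with the thin shank can run freely in the gauge nut, and the bent one and the thick one are to be left standing where they are. Take the straight thin screw by its flat head, lower it well down into the gauge nut with the head crosswise to the nut's long base plate, give it a quarter turn there (either way) so that the head lies lengthwise along the plate, then lift it out and put it in the square grey keep bin. Do not shift the battery pack.

Things in the scene. Friction and masses are not known exactly. Their poses are not given: they have to be found in the camera images.
- straight_head (a point): centre of the flat head of the good thumb screw: grip here. The head is an upright steel paddle with rounded ends, 46 mm wide along its own x, 14 mm thick along its own y (grip across this), 30 mm tall; below it a straight round shank, 14 mm thick, 50 mm long. Stands upright (within 5 degrees), loose in an 18 mm deep hole in a wooden block 60 mm square, 24 mm high
- straight: the good screw, origin at the lower end of its shank, on its axis, 65 mm below the head's centre; whole screw 80 mm tall, about 0.18 kg; axes as for the head. Half a turn about its z leaves it looking the same
- bent_head (a point): centre of the head of the bent thumb screw: same head and 14 mm shank, but the shank is bent by 26 degrees half-way up, so the head leans clearly over. Stands in a like wooden block. Leave it alone
- thick_head (a point): centre of the head of the thick thumb screw: same head, straight upright, but its shank is 24 mm thick, more than the head's 14 mm, and does not fit the nut. Stands in a like wooden block. Leave it alone
- gauge: the gauge nut, fixed: a plain steel hexagon nut, 52 mm across flats and 40 mm high, on the middle of a dark steel base plate 150 mm long (its own x) by 60 mm wide (its own y), 12 mm thick. Origin at the underside of the plate's centre, straight below the nut's hole. The plate lies at a slant of up to 30 degrees to the robot's forward direction
- nut_mouth (a point): centre of the nut's top opening, 52 mm above the table. A smooth funnel, 37 mm wide at the top, narrows over 15 mm to a plain round hole of 20 mm diameter that goes down another 25 mm to the plate; a 14 mm shank turns in it freely. The hole's floor is 40 mm below this point
- keep_bin: the keep bin, fixed: an open square box of grey plastic, 90 x 90 mm outside, 50 mm high, walls 4 mm, floor 4 mm thick. Origin at the underside of its centre. The screw may stand, lean or lie in it
- battery_center (a point): centre of a loose black battery pack, 115 x 75 mm, 58 mm high, lying near the nut on the far side. Leave it alone
There are look-alikes about, which are no part of the job. What is shaped like the straight but orange or yellow is not meant. What is shaped like the gauge but pink is not meant.

How it is judged (in metres and radians):
On the way, in this order (a step that is already met when the one before it is completed fails the run):
1. the straight screw's shank is in the nut, at least 25 mm below its mouth, with the head crosswise to the base plate (within 30 degrees) (z of straight in the frame of nut_mouth below -0.025 m and horizontal distance between straight and nut_mouth below 0.01 m and angle between the x axis of straight_head and the x axis of gauge, either way round above 1.047 rad), for 0.2 s.
2. still in the nut, the head has been turned lengthwise along the base plate (within 20 degrees) (z of straight in the frame of nut_mouth below -0.025 m and horizontal distance between straight and nut_mouth below 0.01 m and angle between the x axis of straight_head and the x axis of gauge, either way round below 0.349 rad), for 0.2 s.
At the end, for the whole second after the job is handed in: The straight thin screw is in the keep bin (tip within its walls and below its rim, head no more than 60 mm off its middle lines), released and at rest; the bent screw, the thick screw and the battery pack are within 20 mm of where they were (x of straight in the frame of keep_bin between -0.043 and 0.043 m and y of straight in the frame of keep_bin between -0.043 and 0.043 m and x of straight_head in the frame of keep_bin between -0.06 and 0.06 m and y of straight_head in the frame of keep_bin between -0.06 and 0.06 m and height (world z) of straight below 0.05 m and height (world z) of straight_head below 0.085 m and distance of each of bent_head, thick_head, battery_center from where it was at the start of the episode below 0.02 m and linear speed of straight below 0.02 m/s); the robot touches nothing.
It fails at once if the bent or the thick screw was disturbed by more than 20 mm (distance of any of bent_head, thick_head from where it was at the start of the episode above 0.02 m).
It fails at once if the battery pack was shifted by more than 20 mm (distance of battery_center from where it was at the start of the episode above 0.02 m).
It also fails if it takes over 51 s, if anything falls off the work surface, if the arm or the gripper's body presses on something with over 40 N, if the wrist force passes 120 N, or if a joint passes its speed limit or range.

### The arm

A 6-joint arm with a two-finger parallel gripper is mounted at the origin on the work surface. World frame = base frame: x ahead of the robot, y to its left, z up, the work surface at z = 0. Lengths are in m, angles in degrees, forces in N, time in s.
With the tool pointing down it reaches from about 0.25 to 0.725 m from the base axis. Payload 9.7 kg.
Tool frame: the origin (TCP) lies at the very end of the fingers, on their centre line; the grasp point (between the pads) lies 19 mm behind it (bot.hold_point_z is the distance from the TCP to the grasp point, in m); z points along the fingers, y is the line along which they close (so a half turn about z gives the same grasp; the last joint's range is limited). The gripper opens to 85 mm and grips with 20 to 120 N. Pads are 22 mm wide; open, the fingers measure 114 mm over their backs; the gripper's body (76 mm by 85 mm) begins 54 mm behind the grasp point. The pads swing forward as they close: fully open they stand 13 mm farther back than shut.
Start: joints at [-75.115, 4.979, 10.078, 95.1, 0, 90], TCP at [0.141, -0.532, 0.231] pointing down, gripper open.
Joint ranges: [-179.16, 179.16], [-48.56, 103.87], [-65.8, 70.77], [-126.05, 130.52], [-82.76, 87.17], [-180, 180]. Speed limits (degrees/s): [127.2, 127.2, 147.25, 180, 180, 180].

### API

Orientations are given as [roll, pitch, yaw] about the fixed x, y, z axes, in that order (R = Rz(yaw) Ry(pitch) Rx(roll)).
In Python, from workcell import bot gives the robot as it stands.
- The arm moves only by the tool play_rows, never from a script. Its argument "targets" is a list of rows, each an object with "grip": the closure in counts, from 0 (fully open) to 255 (shut); "linear": the shift along the world's x, y, z in cm, a list of three; "delta_rot": the turn, a rotation vector about the world's x, y, z in rad, a list of three. A call has 1 to 10 rows; each row is the pose to reach, as a shift and turn from the pose commanded when the call began; what a row does not reach only later rows make up. A row lasts 1/10 s, in which the tool goes at most 50 mm and 8.59 degrees, less where a joint would pass 70% of its speed; a pose out of reach is approached as far as the arm can. A call with a gripper value outside its range is refused whole. The fingers move at their own pace and stop on an object; "force" is the grip in N (left out, the last holds). Time passes only in rows, so rows that repeat a pose let the fingers close. It gives the time, the measured TCP pose, the force, the opening and the grip force at its end, in the units of the state.
- bot.get_obs(): the state, without advancing time (a new reading comes with each control period).
- bot.camera(name): name is "side" or "top" or "wrist"; returns a dict with "color" (480x640x3 uint8, red, green, blue), "range_z" (480x640 float32, m along the optical axis (not along the pixel's ray), 0 where there is no reading), "fov_y" (degrees; the focal length in pixels is half the picture's height over the tangent of half this angle, whatever the lens; pixels are square), "cx", "cy" (the principal point, pixels), "dist_coeffs" ([k1, k2, p1, p2, k3] as OpenCV has them; the pictures are not rectified), "world_to_cam" (4x4, takes a point from world to camera coordinates). Camera axes: x right, y up, looking along -z (the intrinsics and any distortion apply to the point x, -y, -z); pixel columns grow to the right and rows downward; lengths in m; the calibration is good to about 2 mm. A picture is of the moment at which its call begins.
- bot.job_done(): hands the job in; it is judged then, once.
Trained networks look in a picture, given as the dict that the camera call returned (one of the last four; its "shot" number tells which), for a name from the list of things; names that differ only in an ending like _2 or _b are one class to them, and where a whole thing is asked for, a point or a joint stands for the part that bears it (a point fixed in the world has none). Each returns a list of dicts, best first, with "conf" (0 to 1); they miss things now and then, are a little off and sometimes report something else, mostly with a low value. They report only what shows in the picture. A call takes as long as a camera call. They do not tell look-alikes from the thing itself.
- bot.search_frame(picture, target): "box" ([left, top, right, bottom] in pixels, round what is visible of it).
- bot.trace(picture, target): "pixels" (480x640 bool, what is visible of it) and "box" ([left, top, right, bottom] in pixels, round what is visible of it).
- bot.pinpoint(picture, target): "pixel" ([column, row] in pixels: a listed point, or the origin of a listed thing).
The state is a dict: "time": time; "q": joint angles; "qd": joint speeds; "joint_efforts": joint torques, N m; "ee_pos": TCP position; "tcp_rot": TCP orientation; "wrist_force": force on the tool from outside, world axes, zero at the start; "torque": the same for the moment, N m; "opening": finger opening in m; "grasp_force": force on a finger pad.
Only numpy, scipy, OpenCV 4.12 (cv2) and the standard library are available. Lean on these libraries where they do the work, as an engineer would, in place of code of your own. Each camera call takes 0.05 s, during which the arm holds its last target. There are 200 camera calls.

## Working session

There is one attempt and no reset: what is moved stays moved. The work goes in short steps, Python scripts to look and compute and a tool call to move; the robot and the scene stay as the last step left them, time stands still between calls to the robot, and variables do not carry over. Pictures are saved under pics/ and viewed, at most 10 in all, crops included, and the job is handed in when it is done.

Besides the shell and the picture viewer there is one more tool, called after ">>>" as a command line: name --argument value ..., lists and objects as JSON in quotes. play_rows: Moves the arm, as the interface text tells. Its arguments: {"type":"object","properties":{"targets":{"type":"array","items":{"type":"object","properties":{"grip":{"type":"number"},"linear":{"type":"array","items":{"type":"number"}},"delta_rot":{"type":"array","items":{"type":"number"}}}}},"force":{"type":"number"}},"required":["targets"]}

```bash
mkdir -p pics; cat > h.py <<'E'
import numpy as np, cv2, pickle
from workcell import bot
def K(p):
    f=240/np.tan(np.radians(p["fov_y"])/2)
    return np.array([[f,0,p["cx"]],[0,f,p["cy"]],[0,0,1.]])
def ray(p,px):
    u=cv2.undistortPoints(np.array(px,float).reshape(-1,1,2),K(p),np.array(p["dist_coeffs"],float)).reshape(-1,2)
    d=np.c_[u[:,0],-u[:,1],-np.ones(len(u))]
    M=np.linalg.inv(p["world_to_cam"]); return M[:3,3],d@M[:3,:3].T
def onz(p,px,z):
    o,d=ray(p,px); return o+d*((z-o[2])/d[:,2])[:,None]
def pts(p,mask):
    r,c=np.nonzero(mask&(p["range_z"]>0)); o,d=ray(p,np.c_[c,r]); return o+d*p["range_z"][r,c][:,None]
def tri(a,b):
    (o1,d1),(o2,d2)=a,b
    s=np.linalg.lstsq(np.c_[d1,-d2],o2-o1,rcond=None)[0]
    x,y=o1+s[0]*d1,o2+s[1]*d2; return (x+y)/2,np.linalg.norm(x-y)
E
python3 - <<'E'
from h import *
ims=[]
for n in ("top","side","wrist"):
    p=bot.camera(n); ims.append(p["color"])
    print(n,"campos",np.linalg.inv(p["world_to_cam"])[:3,3].round(3))
    for t in ("straight_head","bent_head","thick_head","nut_mouth","gauge","keep_bin","battery_center"):
        for r in bot.pinpoint(p,t)[:4]:
            c,w=map(int,np.round(r["pixel"])); 
            print(t,round(r["conf"],2),np.round(r["pixel"],1),end=" ")
            if 0<=w<480 and 0<=c<640:
                z=p["range_z"][w,c]; o,d=ray(p,[r["pixel"]]); print((o+d[0]*z).round(3))
            else: print()
    cv2.imwrite(f"pics/{n}0.png",p["color"][...,::-1])
print(bot.get_obs())
E
```

```text
top campos [0.458 0.016 1.027]
straight_head 0.88 [235.6 204.2] [0.615 0.182 0.077]
straight_head 0.83 [230.8 305.6] [0.442 0.187 0.08 ]
straight_head 0.65 [238.2 256.4] [0.526 0.176 0.079]
thick_head 0.97 [174.3 276.2] [0.491 0.284 0.084]
nut_mouth 0.83 [355.7 273.2] [ 0.5   -0.025  0.015]
gauge 0.83 [418.4 161.1] [ 0.7   -0.138  0.039]
gauge 0.62 [352.7 271.7] [ 0.503 -0.02   0.011]
keep_bin 0.94 [489.8 245.6] [ 0.551 -0.272  0.002]
battery_center 0.75 [168.9 208.1] [0.609 0.299 0.078]
battery_center 0.6 [322.5 165.7] [0.686 0.034 0.06 ]
side campos [0.131 0.666 0.542]
straight_head 0.96 [328.5 300.5] [0.435 0.194 0.073]
straight_head 0.81 [290.  276.8] [0.519 0.187 0.079]
straight_head 0.64 [254.1 264.7] [0.601 0.186 0.069]
bent_head 0.7 [198.3 296.6] [0.612 0.308 0.072]
thick_head 0.68 [262.8 321.3] [0.481 0.3   0.083]
nut_mouth 0.93 [313.2 191.1] [ 0.717 -0.158  0.046]
nut_mouth 0.59 [360.6 240.9] [ 0.509 -0.037  0.04 ]
gauge 0.96 [310.2 211.1] [ 0.698 -0.119  0.012]
gauge 0.91 [358.9 262.6] [0.49  0.001 0.014]
keep_bin 0.71 [391.4 209.2] [ 0.532 -0.222  0.026]
battery_center 0.65 [267.5 229.9] [0.682 0.056 0.05 ]
battery_center 0.31 [286.2 308.8] [0.515 0.205 0.023]
wrist campos [ 0.219 -0.511  0.373]
{'time': 1.2, 'q': array([-7.51171483e+01,  4.97914200e+00,  1.00790449e+01,  9.50995009e+01,
       -2.01493301e-03,  8.99984526e+01]), 'qd': array([ 0.03003419,  0.02697842, -0.01892311,  0.05682088,  0.0500453 ,
        0.01470274]), 'joint_efforts': array([-3.47220492e-03, -5.20113587e+01,  4.64850676e+01,  2.17921537e-03,
       -2.80628192e-04,  1.03113567e-05]), 'ee_pos': array([ 0.14125477, -0.5315536 ,  0.23128927]), 'tcp_rot': array([1.79999598e+02, 2.01494387e-03, 1.48843991e+01]), 'wrist_force': array([-0.05600348, -0.19558846, -0.30922991]), 'torque': array([-0.03464705, -0.00127621, -0.02855033]), 'grasp_force': 0.0, 'opening': 0.08515087494868394}
```

View pics/top0.png

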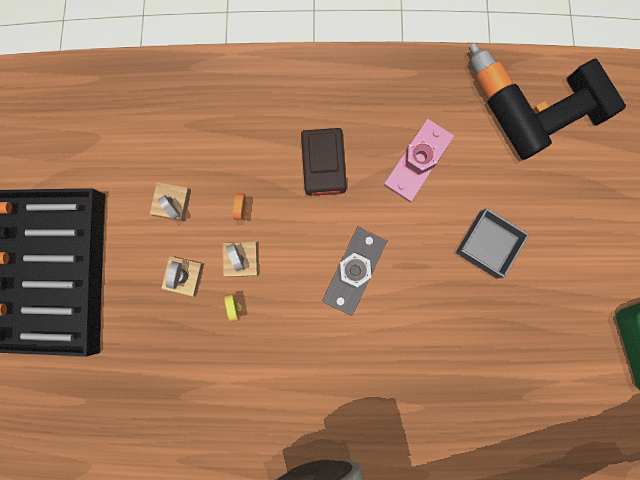

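View pics/side0.png

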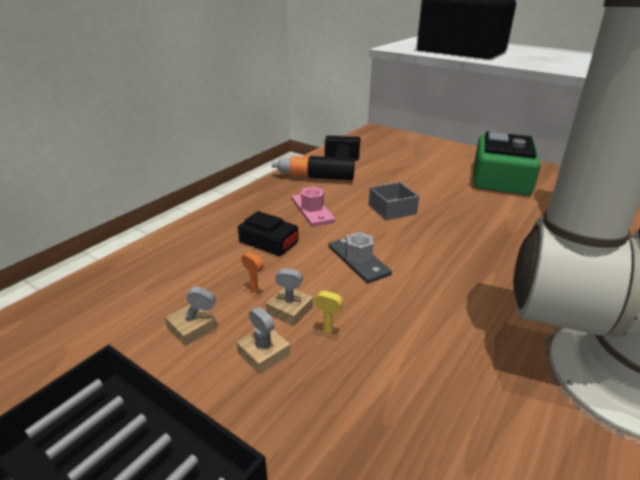

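Top view: the candidates shaped like the screw are grey in a block at (236,256), orange at (239,206) and yellow at (232,306). Grey at (170,205) leans over, so it is the bent one. Grey at (176,274) has the thick shank. The one at (236,256) fits: grey, upright, thin shank. The real nut is at (355,271), the pink one at (420,158), and the bin is at (492,243).

```bash
cat > m.py <<'E'
from h import *
T=bot.camera("top"); S=bot.camera("side")
def near(p,t,w):
    L=bot.pinpoint(p,t); L=[r for r in L if np.hypot(*(np.array(r["pixel"])-w))<20]
    return np.array(L[0]["pixel"]) if L else None
for t,a,b in (("straight_head",(236,256),(290,277)),("nut_mouth",(355,272),(360,241)),("gauge",(353,272),(359,262)),("keep_bin",(491,245),(391,209))):
    u,v=near(T,t,a),near(S,t,b)
    print(t,u,v,end=" ")
    if u is not None and v is not None: 
        (o,d),(o2,d2)=ray(T,[u]),ray(S,[v]); x,e=tri((o,d[0]),(o2,d2[0])); print(x.round(4),round(e,4))
    else: print()
def rect(P,name):
    c,s,a=cv2.minAreaRect((P[:,:2]*1000).astype(np.float32)); b=cv2.boxPoints((c,s,a)); e=[b[1]-b[0],b[2]-b[1]]
    l=max(e,key=np.linalg.norm); print(name,"n",len(P),"c",np.round(c,1),"size",np.round(s,1),"long dir",round(np.degrees(np.arctan2(l[1],l[0])),1),"ztop",np.percentile(P[:,2],[5,50,95]).round(4))
def allp(p):
    r,c=np.mgrid[0:480,0:640]; o,d=ray(p,np.c_[c.ravel(),r.ravel()]); return o+d*p["range_z"].ravel()[:,None]
for n,p in (("T",T),("S",S)):
    P=allp(p); P=P[p["range_z"].ravel()>0]
    def box(x0,x1,y0,y1,z0,z1): return P[(P[:,0]>x0)&(P[:,0]<x1)&(P[:,1]>y0)&(P[:,1]<y1)&(P[:,2]>z0)&(P[:,2]<z1)]
    rect(box(.48,.565,.13,.23,.06,.1),n+" head"); rect(box(.48,.58,.12,.24,.017,.03),n+" block")
    rect(box(.41,.6,-.11,.07,.008,.018),n+" plate"); rect(box(.41,.6,-.11,.07,.044,.06),n+" nut top")
    rect(box(.47,.64,-.35,-.19,.042,.06),n+" bin rim")
for t,w in (("straight_head",(236,256)),("gauge",(353,272))):
    for r in bot.trace(T,t):
        m=r["pixels"]; ys,xs=np.nonzero(m)
        if np.hypot(xs.mean()-w[0],ys.mean()-w[1])<20:
            z=.08 if t!="gauge" else .012
            print(t,r["conf"],r["box"]); rect(onz(T,np.c_[xs,ys],z),t+" trace")
a=cv2.resize(T["color"][180:330,130:280],(600,600),interpolation=2); cv2.imwrite("pics/crop1.png",a[...,::-1])
print(bot.get_obs()["time"])
E
python3 m.py
```

```text
straight_head [237.7 260.1] [290.5 276.8] [0.5214 0.179  0.0726] 0.0042
nut_mouth [354.  269.5] [364.9 241.1] [ 0.4996 -0.0236  0.0501] 0.0124
gauge [353.3 271.2] [357.8 258.9] [ 0.5044 -0.0212  0.0048] 0.0004
keep_bin [487.5 244.3] [389.  207.2] [ 0.5556 -0.2663  0.0044] 0.006
T head n 268 c [525.3 183.7] size [45.9 14.7] long dir 22.4 ztop [0.0674 0.0833 0.0875]
T block n 845 c [525.4 183.8] size [60.2 61.5] long dir -87.4 ztop [0.0202 0.0233 0.0264]
T plate n 1971 c [505.3 -23.1] size [ 60.1 150.3] long dir -25.3 ztop [0.0089 0.0115 0.0151]
T nut top n 558 c [505.1 -23. ] size [57.3 51.9] long dir 4.8 ztop [0.0454 0.0507 0.0536]
T bin rim n 566 c [ 552.6 -269.1] size [91.9 92. ] long dir -31.9 ztop [0.0431 0.0486 0.0518]
S head n 411 c [524.9 183.5] size [45.8 17.4] long dir 23.8 ztop [0.062  0.0769 0.0856]
S block n 767 c [525.  182.7] size [62.3 62.9] long dir -87.2 ztop [0.0193 0.0233 0.0251]
S plate n 835 c [505.2 -22.1] size [ 62.3 154.3] long dir -24.8 ztop [0.0095 0.0115 0.0163]
S nut top n 318 c [504.4 -22.6] size [51.1 60.7] long dir -58.2 ztop [0.0448 0.0506 0.0525]
S bin rim n 341 c [ 551.9 -269.2] size [93.4 94.9] long dir -31.4 ztop [0.0427 0.047  0.0505]
straight_head 0.81 [228.4, 246.8, 241.8, 271.7]
straight_head trace n 312 c [525.8 180.2] size [46.  23.5] long dir 22.1 ztop [0.08 0.08 0.08]
gauge 0.73 [322.6, 228.6, 385.2, 317.2]
gauge trace n 2734 c [505.1 -23.4] size [ 61.6 150.2] long dir -24.6 ztop [0.012 0.012 0.012]
1.8
```

View pics/crop1.png

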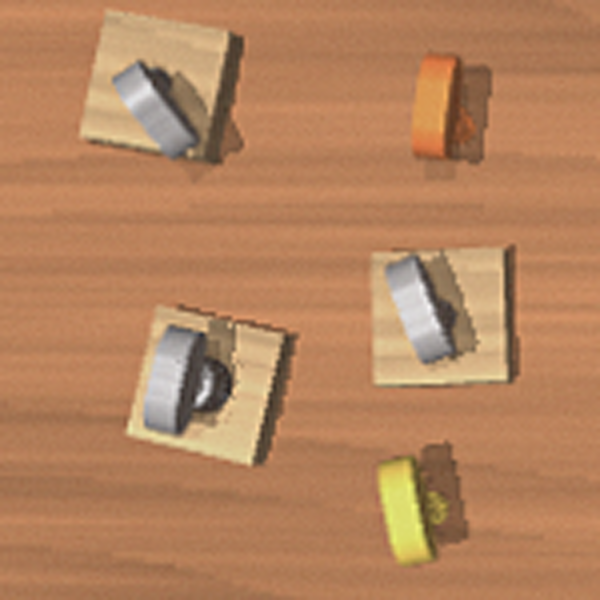

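The crop confirms it: the screw at (236,256), centred in its block, is straight and thin. The bent one is at upper left and the thick one at lower left. Head centre is about (0.525, 0.1835, 0.071), head x at 23°. The plate lies at -25°, with the nut at (0.505, -0.023).

>>> play_rows --targets '[{"grip":0,"linear":[21,40,-2],"delta_rot":[0,0,0.14]},{"grip":0,"linear":[21,40,-2],"delta_rot":[0,0,0.14]},{"grip":0,"linear":[21,40,-2],"delta_rot":[0,0,0.14]},{"grip":0,"linear":[21,40,-2],"delta_rot":[0,0,0.14]},{"grip":0,"linear":[21,40,-2],"delta_rot":[0,0,0.14]},{"grip":0,"linear":[38.4,71.5,-6],"delta_rot":[0,0,0.14]},{"grip":0,"linear":[38.4,71.5,-6],"delta_rot":[0,0,0.14]},{"grip":0,"linear":[38.4,71.5,-6],"delta_rot":[0,0,0.14]},{"grip":0,"linear":[38.4,71.5,-6],"delta_rot":[0,0,0.14]},{"grip":0,"linear":[38.4,71.5,-6],"delta_rot":[0,0,0.14]}]' --force 60

```text
time: 2.8
ee_pos: [0.3767, -0.0895, 0.1988]
tcp_rot: [179.9, -0.1, 22.9]
wrist_force: [1.2, -1.1, -0.4]
opening: 0.0857
grasp_force: 0.0
```

```bash
python3 -c "
from h import *
s=bot.get_obs();print(s['time'],s['q'].round(1),s['ee_pos'].round(4),s['tcp_rot'].round(2))"
```

```text
2.8 [-13.4 -17.9 -14.3  93.5  -0.  143.7] [ 0.3767 -0.0895  0.1988] [ 1.7995e+02 -6.0000e-02  2.2900e+01]
```

>>> play_rows --targets '[{"grip":60,"linear":[14.8,27.3,-6],"delta_rot":[0,0,0.01]},{"grip":60,"linear":[14.8,27.3,-6],"delta_rot":[0,0,0.01]},{"grip":60,"linear":[14.8,27.3,-6],"delta_rot":[0,0,0.01]},{"grip":60,"linear":[14.8,27.3,-6],"delta_rot":[0,0,0.01]},{"grip":60,"linear":[14.8,27.3,-6],"delta_rot":[0,0,0.01]},{"grip":60,"linear":[14.8,27.3,-6],"delta_rot":[0,0,0.01]},{"grip":60,"linear":[14.8,27.3,-6],"delta_rot":[0,0,0.01]},{"grip":60,"linear":[14.8,27.3,-6],"delta_rot":[0,0,0.01]},{"grip":60,"linear":[14.8,27.3,-6],"delta_rot":[0,0,0.01]}]'

```text
time: 3.7
ee_pos: [0.5238, 0.181, 0.1386]
tcp_rot: [180.0, 0.0, 23.5]
wrist_force: [-0.4, -1.0, 0.4]
opening: 0.0655
grasp_force: 0.0
```

```bash
python3 -c "
from h import *
p=bot.camera('wrist');cv2.imwrite('pics/w1.png',p['color'][...,::-1])
s=bot.get_obs();print(s['time'],s['q'].round(1),s['ee_pos'].round(4),s['tcp_rot'].round(2),s['opening'])
print(bot.hold_point_z)
for r in bot.pinpoint(p,'straight_head')[:3]: print(r['conf'],r['pixel'],onz(p,[r['pixel']],.071).round(4))
P=pts(p,np.ones((480,640),bool)); 
P=P[(abs(P[:,0]-.525)<.045)&(abs(P[:,1]-.183)<.045)&(P[:,2]>.065)&(P[:,2]<.095)]
c,sz,a=cv2.minAreaRect((P[:,:2]*1000).astype(np.float32)); print(len(P),c,sz,a,np.percentile(P[:,2],[50,95]))
"
```

```text
3.75 [ 19.    4.7  -0.5  84.9  -0.  175.6] [0.5238 0.1806 0.139 ] [179.99   0.    23.45] 0.06530092983040038
0.0187
0.86 [310.5, 249.6] [[0.5262 0.1851 0.071 ]]
0.77 [252.0, 353.0] [[0.447  0.1917 0.071 ]]
0.66 [384.9, 108.2] [[0.613  0.1804 0.071 ]]
1973 (526.2957153320312, 184.6399688720703) (45.318603515625, 14.014780044555664) 22.193025588989258 [0.08456548 0.08610724]
```

View pics/w1.png

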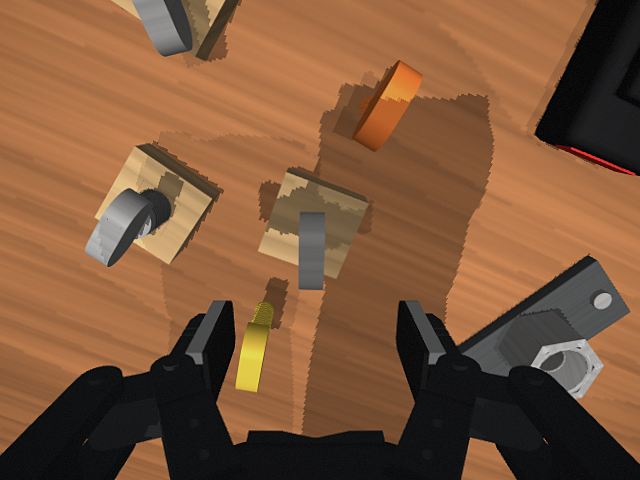

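The wrist view shows the thin screw's head at (312,250), midway between the open fingers. It lies at (0.526, 0.1845), 22.2°, with the top at 0.086. Both fingers will miss the yellow look-alike at (255,350).

>>> play_rows --targets '[{"grip":60,"linear":[0.2,0.3,-3],"delta_rot":[0,0,-0.01]},{"grip":60,"linear":[0.2,0.3,-6],"delta_rot":[0,0,-0.01]},{"grip":60,"linear":[0.2,0.3,-8.6],"delta_rot":[0,0,-0.01]},{"grip":60,"linear":[0.2,0.3,-8.6],"delta_rot":[0,0,-0.01]},{"grip":255,"linear":[0.2,0.3,-8.6],"delta_rot":[0,0,-0.01]},{"grip":255,"linear":[0.2,0.3,-8.6],"delta_rot":[0,0,-0.01]},{"grip":255,"linear":[0.2,0.3,-8.6],"delta_rot":[0,0,-0.01]},{"grip":255,"linear":[0.2,0.3,-8.6],"delta_rot":[0,0,-0.01]},{"grip":255,"linear":[0.2,0.3,-8.6],"delta_rot":[0,0,-0.01]},{"grip":255,"linear":[0.2,0.3,-8.6],"delta_rot":[0,0,-0.01]}]' --force 60

```text
time: 4.8
ee_pos: [0.5269, 0.1847, 0.0542]
tcp_rot: [180.0, -0.1, 22.9]
wrist_force: [-0.2, -0.1, 5.9]
opening: 0.0132
grasp_force: 58.6
```

>>> play_rows --targets '[{"grip":255,"linear":[0,0,1.5]},{"grip":255,"linear":[0,0,3]},{"grip":255,"linear":[0,0,6]},{"grip":255,"linear":[0,0,10]},{"grip":255,"linear":[0,0,10]},{"grip":255,"linear":[0,0,10]}]'

```text
validation failed for argument at $.ta...
```

```bash
cat > g.py <<'E'
from h import *
# tip/head of the held screw from depth clouds near tool
def held(cams=("side","top")):
    s=bot.get_obs(); e=s['ee_pos']; print(s['time'],s['q'].round(1),e.round(4),s['tcp_rot'].round(2),s['opening'],s['grasp_force'],s['wrist_force'].round(1))
    for n in cams:
        p=bot.camera(n); P=pts(p,np.ones((480,640),bool))
        Q=P[(np.hypot(P[:,0]-e[0],P[:,1]-e[1])<.03)&(P[:,2]<e[2]-.006)&(P[:,2]>e[2]-.06)]
        o=np.linalg.inv(p["world_to_cam"])[:3,3]
        print(n,len(Q),'zmin' ,Q[:,2].min().round(4) if len(Q) else None)
        for a in np.arange(-.05,-.005,.011):
            q=Q[abs(Q[:,2]-e[2]-a)<.0055]
            if len(q)>5:
                v=(q.mean(0)-o)[:2]; v/=np.linalg.norm(v)
                t=(q[:,:2]-e[:2])@np.array([-v[1],v[0]]); f=(q[:,:2]-e[:2])@v
                print('  dz',a.round(3),'lateral mm',(1000*np.array([t.min(),t.max(),(t.min()+t.max())/2])).round(1),'front',(1000*f.min()).round(1),'perp',np.round([-v[1],v[0]],2))
    return p
if __name__=="__main__":
    import sys
    held()
    p=bot.camera("side"); u=cv2.resize(p["color"][130:340,200:480],(800,600),interpolation=2); cv2.imwrite(f"pics/{sys.argv[1]}.png",u[...,::-1])
E
python3 g.py s2
```

```text
4.8 [ 19.3   6.3  -8.1  75.5  -0.  176.4] [0.5269 0.1847 0.0542] [ 1.7998e+02 -1.4000e-01  2.2910e+01] 0.013234072247708771 58.59842331352411 [-0.2 -0.1  5.9]
side 671 zmin -0.0021
  dz -0.05 lateral mm [ 8.1 25.4 16.8] front -28.5 perp [0.75 0.66]
  dz -0.039 lateral mm [ 6.3 26.4 16.3] front -28.9 perp [0.75 0.66]
  dz -0.028 lateral mm [-29.   29.5   0.3] front -29.7 perp [0.77 0.64]
  dz -0.017 lateral mm [-9.6  4.6 -2.5] front -7.9 perp [0.78 0.63]
  dz -0.006 lateral mm [-9.6  4.3 -2.7] front -9.1 perp [0.77 0.63]
top 200 zmin 0.0192
  dz -0.039 lateral mm [-15.5  26.4   5.5] front -27.3 perp [-0.94  0.34]
  dz -0.028 lateral mm [-17.8  28.    5.1] front -29.5 perp [-0.94  0.35]
```

View pics/s2.png

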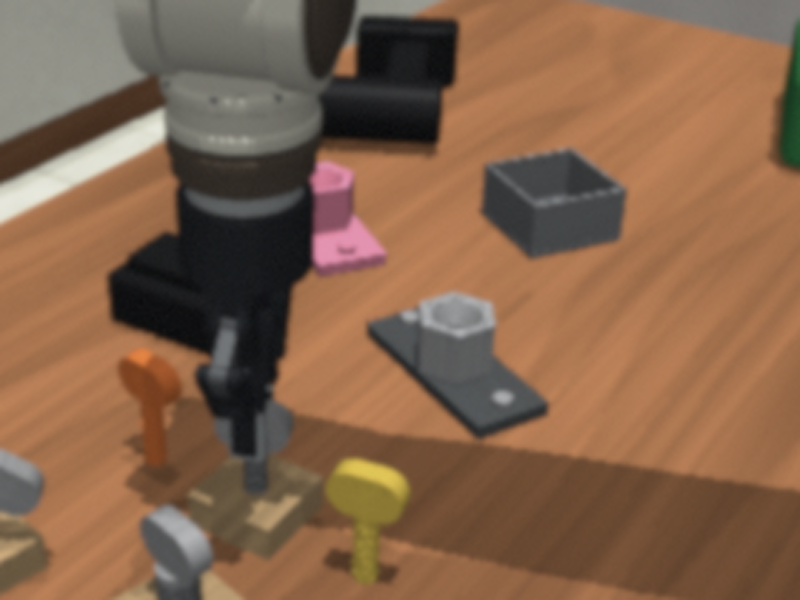

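The head at (255,425) in the crop is gripped, still in its block. The lift was refused because its rows had no delta_rot, so I'll send it again.

>>> play_rows --targets '[{"grip":255,"linear":[0,0,1.5],"delta_rot":[0,0,0]},{"grip":255,"linear":[0,0,3],"delta_rot":[0,0,0]},{"grip":255,"linear":[0,0,6],"delta_rot":[0,0,0]},{"grip":255,"linear":[0,0,10],"delta_rot":[0,0,0]},{"grip":255,"linear":[0,0,10],"delta_rot":[0,0,0]},{"grip":255,"linear":[0,0,10],"delta_rot":[0,0,0]},{"grip":255,"linear":[0,0,10],"delta_rot":[0,0,0]}]'

```text
time: 5.65
ee_pos: [0.5257, 0.1844, 0.1521]
tcp_rot: [-180.0, 0.1, 22.9]
wrist_force: [-0.1, 0.1, -1.6]
opening: 0.0137
grasp_force: 58.9
```

```bash
python3 g.py s3
```

```text
5.65 [ 19.3   5.1   1.5  86.4  -0.  176.4] [0.5257 0.1844 0.1521] [-1.800e+02  6.000e-02  2.291e+01] 0.013693070711180902 58.89430166353122 [-0.1  0.1 -1.6]
side 187 zmin 0.1033
  dz -0.05 lateral mm [-9.6  3.8 -2.9] front -6.8 perp [0.78 0.63]
  dz -0.039 lateral mm [-9.7  3.7 -3. ] front -8.3 perp [0.78 0.63]
  dz -0.028 lateral mm [-8.3  5.  -1.6] front -7.3 perp [0.78 0.63]
  dz -0.017 lateral mm [-8.5  4.7 -1.9] front -7.6 perp [0.78 0.63]
  dz -0.006 lateral mm [-8.6  4.4 -2.1] front -7.1 perp [0.78 0.63]
top 9 zmin 0.104
```

View pics/s3.png

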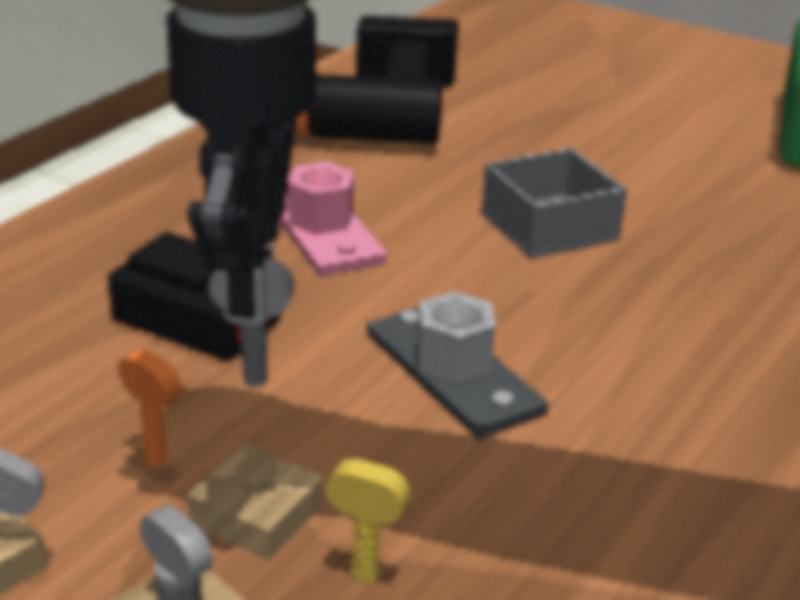

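The screw hangs straight at crop (255,345) with the block left behind. The tip is 49 mm below the TCP and the axis about 2.2 mm back along the tool's x. Next it goes over the nut, turned crosswise (yaw 65°).

>>> play_rows --targets '[{"grip":255,"linear":[-0.4,-4,-0.2],"delta_rot":[0,0,0.13]},{"grip":255,"linear":[-0.8,-8,-0.5],"delta_rot":[0,0,0.27]},{"grip":255,"linear":[-1.2,-12,-0.8],"delta_rot":[0,0,0.41]},{"grip":255,"linear":[-1.6,-16,-1],"delta_rot":[0,0,0.55]},{"grip":255,"linear":[-1.9,-19,-1],"delta_rot":[0,0,0.68]},{"grip":255,"linear":[-2,-20.5,-1],"delta_rot":[0,0,0.735]},{"grip":255,"linear":[-2,-20.5,-1],"delta_rot":[0,0,0.735]},{"grip":255,"linear":[-2,-20.5,-1],"delta_rot":[0,0,0.735]},{"grip":255,"linear":[-2,-20.5,-1],"delta_rot":[0,0,0.735]}]'

```text
time: 6.7
ee_pos: [0.5061, -0.0198, 0.1422]
tcp_rot: [-180.0, 0.0, 65.0]
wrist_force: [0.4, 0.1, -1.7]
opening: 0.0133
grasp_force: 58.9
```

```bash
python3 - <<'E'
from g import *
held(("side",))
p=bot.camera("wrist"); cv2.imwrite("pics/w4.png",p["color"][...,::-1])
print([(r["conf"],r["pixel"],onz(p,[r["pixel"]],.052).round(4)) for r in bot.pinpoint(p,"nut_mouth")])
E
```

```text
6.7 [ -2.2  -1.8  -6.7  85.1   0.  112.8] [ 0.5061 -0.0198  0.1422] [-179.97    0.     64.99] 0.013297502193258221 58.91262720702798 [ 0.4  0.1 -1.7]
side 143 zmin 0.0934
  dz -0.05 lateral mm [-8.8  4.9 -2. ] front -5.8 perp [0.88 0.48]
  dz -0.039 lateral mm [-8.7  5.4 -1.6] front -5.1 perp [0.88 0.48]
  dz -0.028 lateral mm [-8.1  4.1 -2. ] front -6.5 perp [0.88 0.48]
  dz -0.017 lateral mm [-9.   4.9 -2.1] front -6.6 perp [0.88 0.48]
  dz -0.006 lateral mm [-8.7  5.1 -1.8] front -7.2 perp [0.88 0.48]
[(0.69, [316.2, 245.7], array([[ 0.5061, -0.0217,  0.052 ]]))]
```

View pics/w4.png

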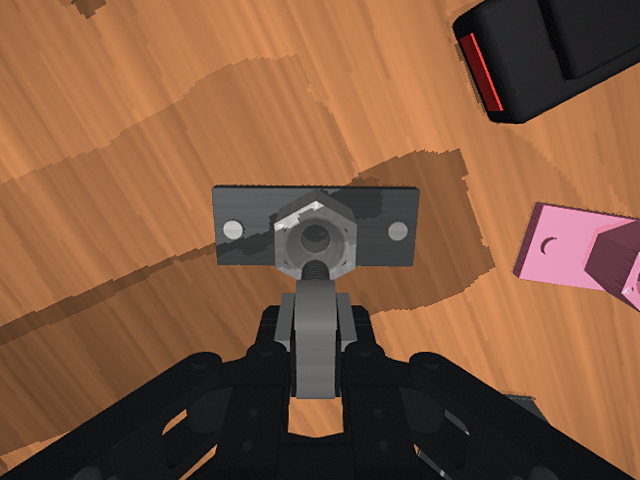

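The wrist view shows the nut mouth at (316,238), with the head at (316,335) crosswise to the plate. Both cameras put the screw axis about 1.3 mm too far in +y. I'll correct that and lower the screw.

>>> play_rows --targets '[{"grip":255,"linear":[0,-0.13,-1.5],"delta_rot":[0,0,0]},{"grip":255,"linear":[0,-0.13,-3],"delta_rot":[0,0,0]},{"grip":255,"linear":[0,-0.13,-3.8],"delta_rot":[0,0,0]},{"grip":255,"linear":[0,-0.13,-4.4],"delta_rot":[0,0,0]},{"grip":255,"linear":[0,-0.13,-5],"delta_rot":[0,0,0]},{"grip":255,"linear":[0,-0.13,-5.5],"delta_rot":[0,0,0]}]'

```text
time: 7.45
ee_pos: [0.5062, -0.0218, 0.0871]
tcp_rot: [180.0, -0.0, 65.0]
wrist_force: [0.3, -0.3, -0.9]
opening: 0.0131
grasp_force: 58.9
```

>>> play_rows --targets '[{"grip":255,"linear":[0,0,-0.5],"delta_rot":[0,0,0]},{"grip":255,"linear":[0,0,-1.0],"delta_rot":[0,0,0]},{"grip":255,"linear":[0,0,-1.5],"delta_rot":[0,0,0]},{"grip":255,"linear":[0,0,-1.9],"delta_rot":[0,0,0]},{"grip":255,"linear":[0,0,-1.9],"delta_rot":[0,0,0]},{"grip":255,"linear":[0,0,-1.9],"delta_rot":[0,0,0]},{"grip":255,"linear":[0,0,-1.9],"delta_rot":[0,0,0]},{"grip":255,"linear":[0,0,-1.9],"delta_rot":[0,0,0]}]'

```text
time: 8.25
ee_pos: [0.5063, -0.0218, 0.0688]
tcp_rot: [180.0, -0.0, 65.0]
wrist_force: [0.2, 0.2, -1.0]
opening: 0.0132
grasp_force: 58.9
```

>>> play_rows --targets '[{"grip":255,"linear":[0,0,0],"delta_rot":[0,0,0.12]},{"grip":255,"linear":[-0.02,0,0],"delta_rot":[0,0,0.24]},{"grip":255,"linear":[-0.04,0,0],"delta_rot":[0,0,0.36]},{"grip":255,"linear":[-0.06,0,0],"delta_rot":[0,0,0.48]},{"grip":255,"linear":[-0.08,0,0],"delta_rot":[0,0,0.6]},{"grip":255,"linear":[-0.09,0,0],"delta_rot":[0,0,0.72]},{"grip":255,"linear":[-0.1,0,0],"delta_rot":[0,0,0.84]},{"grip":255,"linear":[-0.1,0,0],"delta_rot":[0,0,0.84]}]'

```text
time: 9.05
ee_pos: [0.5052, -0.0218, 0.0687]
tcp_rot: [180.0, 0.0, 113.2]
wrist_force: [0.1, -0.6, -1.9]
opening: 0.0127
grasp_force: 58.9
```

>>> play_rows --targets '[{"grip":255,"linear":[0,0,0],"delta_rot":[0,0,0.12]},{"grip":255,"linear":[-0.01,-0.02,0],"delta_rot":[0,0,0.24]},{"grip":255,"linear":[-0.02,-0.03,0],"delta_rot":[0,0,0.36]},{"grip":255,"linear":[-0.04,-0.04,0],"delta_rot":[0,0,0.48]},{"grip":255,"linear":[-0.05,-0.05,0],"delta_rot":[0,0,0.6]},{"grip":255,"linear":[-0.06,-0.06,0],"delta_rot":[0,0,0.73]},{"grip":255,"linear":[-0.06,-0.06,0],"delta_rot":[0,0,0.73]},{"grip":255,"linear":[-0.06,-0.06,0],"delta_rot":[0,0,0.73]},{"grip":255,"linear":[-0.06,-0.06,0],"delta_rot":[0,0,0.73]}]'

```text
time: 9.95
ee_pos: [0.5045, -0.0224, 0.0686]
tcp_rot: [-180.0, 0.0, 154.7]
wrist_force: [-0.2, -0.5, -1.3]
opening: 0.0128
grasp_force: 58.9
```

```bash
python3 - <<'E'
from h import *
s=bot.get_obs(); print(s['time'],s['q'].round(1),s['ee_pos'].round(4),s['tcp_rot'].round(2),s['wrist_force'].round(1),s['torque'].round(2))
p=bot.camera("wrist"); cv2.imwrite("pics/w5.png",p["color"][...,::-1])
E
```

```text
9.95 [ -2.5  -1.2 -14.2  76.9  -0.   22.7] [ 0.5045 -0.0224  0.0686] [-180.      0.    154.74] [-0.2 -0.5 -1.3] [-0.01  0.03 -0.01]
```

View pics/w5.png

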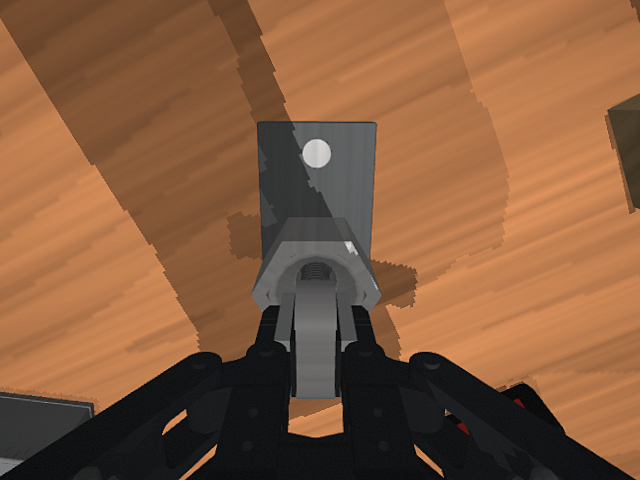

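The wrist view shows the shank in the nut at (316,270), with the head running lengthwise along the plate. Next I'll lift it out and go over the bin.

>>> play_rows --targets '[{"grip":255,"linear":[0,0,1.5],"delta_rot":[0,0,0]},{"grip":255,"linear":[0,0,4],"delta_rot":[0,0,0]},{"grip":255,"linear":[0,0,8],"delta_rot":[0,0,0]},{"grip":255,"linear":[0,0,8],"delta_rot":[0,0,0]},{"grip":255,"linear":[0.8,-4,8],"delta_rot":[0,0,0]},{"grip":255,"linear":[1.6,-8,8],"delta_rot":[0,0,0]},{"grip":255,"linear":[2.4,-12,8],"delta_rot":[0,0,0]},{"grip":255,"linear":[3.2,-16,8],"delta_rot":[0,0,0]},{"grip":255,"linear":[4,-20,8],"delta_rot":[0,0,0]},{"grip":255,"linear":[4.8,-24.6,8],"delta_rot":[0,0,0]}]'

```text
time: 11.0
ee_pos: [0.5527, -0.2697, 0.1491]
tcp_rot: [180.0, 0.0, 154.9]
wrist_force: [1.1, 0.8, -2.1]
opening: 0.0132
grasp_force: 59.1
```

>>> play_rows --targets '[{"grip":255,"linear":[0,0,0],"delta_rot":[0,0,0]},{"grip":255,"linear":[0,0,0],"delta_rot":[0,0,0]},{"grip":255,"linear":[0,0,0],"delta_rot":[0,0,0]}]'

```text
time: 11.3
ee_pos: [0.5524, -0.2678, 0.1487]
tcp_rot: [180.0, -0.0, 155.0]
wrist_force: [0.4, -0.2, -1.5]
opening: 0.0129
grasp_force: 59.1
```

```bash
python3 - <<'E'
from g import *
held(("side",))
E
```

```text
11.3 [-25.9  12.9   9.9  87.    0.   -0.8] [ 0.5524 -0.2678  0.1487] [ 1.7999e+02 -1.0000e-02  1.5496e+02] 0.012857858298178947 59.05209846307116 [ 0.4 -0.2 -1.5]
side 101 zmin 0.1002
  dz -0.05 lateral mm [-6.1  6.  -0. ] front -4.9 perp [0.91 0.41]
  dz -0.039 lateral mm [-5.8  7.   0.6] front -6.2 perp [0.91 0.41]
  dz -0.028 lateral mm [-6.3  8.3  1. ] front -6.4 perp [0.91 0.41]
  dz -0.017 lateral mm [-5.5  6.9  0.7] front -7.8 perp [0.91 0.41]
  dz -0.006 lateral mm [-4.8  7.3  1.3] front -5.2 perp [0.91 0.41]
```

Still held straight. Now lower to just above the bin floor, open gently and retreat.

>>> play_rows --targets '[{"grip":255,"linear":[0,-0.1,-4],"delta_rot":[0,0,0]},{"grip":255,"linear":[0,-0.1,-7],"delta_rot":[0,0,0]},{"grip":255,"linear":[0,-0.1,-9],"delta_rot":[0,0,0]},{"grip":255,"linear":[0,-0.1,-9.4],"delta_rot":[0,0,0]},{"grip":255,"linear":[0,-0.1,-9.4],"delta_rot":[0,0,0]},{"grip":255,"linear":[0,-0.1,-9.4],"delta_rot":[0,0,0]},{"grip":130,"linear":[0,-0.1,-9.4],"delta_rot":[0,0,0]},{"grip":130,"linear":[0,-0.1,-9.4],"delta_rot":[0,0,0]},{"grip":130,"linear":[0,-0.1,-9.4],"delta_rot":[0,0,0]},{"grip":130,"linear":[0,-0.1,-9.4],"delta_rot":[0,0,0]}]'

```text
time: 12.35
ee_pos: [0.5527, -0.2695, 0.055]
tcp_rot: [-180.0, 0.0, 155.0]
wrist_force: [-0.3, 0.0, -0.7]
opening: 0.0418
grasp_force: 0.0
```

>>> play_rows --targets '[{"grip":130,"linear":[0,0,2],"delta_rot":[0,0,0]},{"grip":130,"linear":[0,0,5],"delta_rot":[0,0,0]},{"grip":130,"linear":[0,0,9],"delta_rot":[0,0,0]},{"grip":130,"linear":[0,0,13],"delta_rot":[0,0,0]},{"grip":130,"linear":[-8,0,16],"delta_rot":[0,0,0]},{"grip":130,"linear":[-14,0,16],"delta_rot":[0,0,0]},{"grip":130,"linear":[-20,0,16],"delta_rot":[0,0,0]},{"grip":130,"linear":[-20,0,16],"delta_rot":[0,0,0]},{"grip":130,"linear":[-20,0,16],"delta_rot":[0,0,0]},{"grip":130,"linear":[-20,0,16],"delta_rot":[0,0,0]}]'

```text
time: 13.35
ee_pos: [0.352, -0.2697, 0.2154]
tcp_rot: [-180.0, 0.1, 154.9]
wrist_force: [-0.1, 0.6, -0.2]
opening: 0.0422
grasp_force: 0.0
```

```bash
python3 - <<'E'
from h import *
s=bot.get_obs(); print(s['time'],s['ee_pos'].round(4),s['wrist_force'].round(1))
p=bot.camera("top"); q=bot.camera("side")
a=cv2.resize(p["color"][180:300,430:550],(400,400)); b=cv2.resize(q["color"][150:250,340:440],(400,400)); cv2.imwrite("pics/e.png",np.hstack([a,b])[...,::-1])
for x in (p,q):
    P=pts(x,np.ones((480,640),bool)); Q=P[(np.hypot(P[:,0]-.5525,P[:,1]+.269)<.06)&(P[:,2]>.055)]; print(len(Q),Q.mean(0) if len(Q) else 0,Q.max(0) if len(Q) else 0)
E
```

```text
13.35 [ 0.352  -0.2697  0.2154] [-0.1  0.6 -0.2]
303 [ 0.55532082 -0.26840137  0.07833291] [ 0.57869953 -0.25520362  0.08853052]
188 [ 0.55302177 -0.26587785  0.0720889 ] [ 0.57941112 -0.2548335   0.08572231]
```

View pics/e.png

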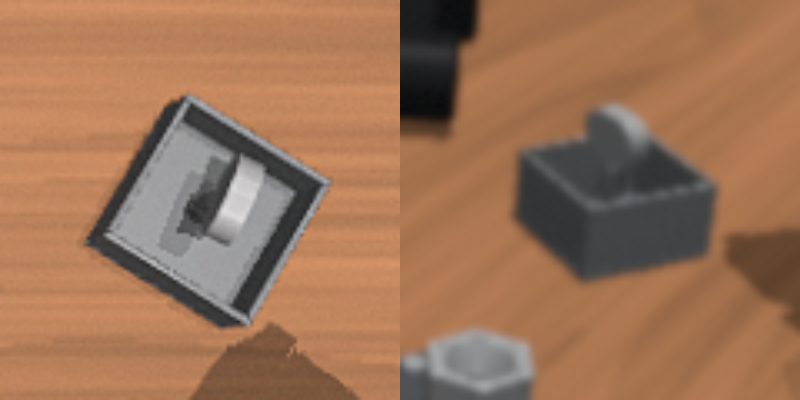

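The picture shows the screw standing in the middle of the bin, head at (240,195) in the left half. The arm is clear, and no move went near the other screws or the battery.

```bash
python3 -c "
from workcell import bot
print(bot.job_done())"
```

```text
the job is handed in; nothing more can be done
None
```

The straight thin screw was lowered crosswise into the gauge nut, given a quarter turn lengthwise and left standing in the keep bin; the job is handed in at about 13.5 s, but no verdict came back.

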